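# Square a practice tube up against the fence rail

## Robot

A 6-joint arm with a two-finger parallel gripper is mounted at the origin on the work surface. World frame = base frame: x ahead of the robot, y to its left, z up, the work surface at z = 0. Lengths are in m, angles in rad, forces in N, time in s.
With the tool pointing down it reaches from about 0.25 to 0.775 m from the base axis. Payload 4 kg.
Tool frame: the origin (TCP) lies where the fingers leave the gripper's body, on its centre line; the fingertips stand 97 mm ahead of it and the grasp point (between the pads) lies 78 mm ahead of it; z points along the fingers, x is the direction in which the jaws open and shut, and the axes are right-handed (so a half turn about z gives the same grasp; the last joint's range is limited). The gripper opens to 94 mm and grips with 3 to 60 N. Pads are 16 mm wide; open, the fingers measure 119 mm over their backs; the gripper's body (75 mm by 177 mm) begins 78 mm behind the grasp point.
Start: joints at [1.203, 0.087, 1.371, -0, 1.684, -0.103], TCP at [0.144, 0.531, 0.303] pointing down, gripper open.
Joint ranges: [-3.1, 3.1], [-0.76, 2.03], [0.27, 2.55], [-1.08, 4.22], [0.17, 2.65], [-2.57, 2.57]. Speed limits (rad/s): [2.79, 2.79, 3.14, 3.14, 3.14, 3.14].

## Interface

Orientations are given as [roll, pitch, yaw] about the fixed x, y, z axes, in that order (R = Rz(yaw) Ry(pitch) Rx(roll)).
In Python, from bench import * gives the robot as it stands.
- The arm moves only by the tool jog_arm, never from a script. Its argument "moves" is a list of rows, each a list of 7 numbers: the turn, a rotation vector about the world's x, y, z in rad, then the shift along the world's x, y, z in mm, then the finger opening in mm, from 0 to 94. In form: [[rx, ry, rz, tx, ty, tz, fingers], ...]. A call has 1 to 12 rows; each row shifts and turns the commanded pose from where the row before left it; what a row does not reach is not made up. A row lasts 1/8 s, in which the tool goes at most 62.5 mm and 10.7 degrees, less where a joint would pass 70% of its speed; a pose out of reach is approached as far as the arm can. A call is refused whole if a number of a shift passes 62.5 or a number of a turn 0.188, either way. A call with a gripper value outside its range is refused whole. The fingers move at their own pace and stop on an object; the grip force is fixed at half the most. Time passes only in rows, so rows that do not move let the fingers close. It gives the time, the measured TCP pose, the force and the opening at its end, in the units of the state.
- get_obs(): the state, without advancing time (a new reading comes with each control period).
- snapshot(name): name is "scene" or "top" or "wrist"; returns the picture (480x640x3 uint8, red, green, blue); there is no depth.
- get_calibration(name): a dict with "camera_matrix" (3x3 intrinsics, pixels), "k1" (the pictures are not rectified: a ray, as slopes to the right and down, at radius r is drawn at 1 + k1 r^2 times it, then the intrinsics apply), "R" (3x3) and "t" (3): a world point X has camera coordinates R X + t. Camera axes: x right, y down, z forward; pixel columns grow to the right and rows downward; lengths in m; the calibration is good to about 2 mm. A picture is of the moment at which its call begins: read the wrist's pose just before it. get_calibration takes no time and is no camera call; for the wrist camera it gives the pose at the moment of the call.
- close_job(): hands the job in, once; it reports no verdict.
Trained networks look in the newest picture that a camera, given by its name, has taken for a name from the list of things; names that differ only in an ending like _2 or _b are one class to them, and where a whole thing is asked for, a point or a joint stands for the part that bears it (a point fixed in the world has none). Each returns a list of dicts, best first, with "conf" (0 to 1); they miss things now and then, are a little off and sometimes report something else, mostly with a low value. They report only what shows in the picture. A call takes as long as a camera call. They do not tell look-alikes from the thing itself.
- look_for(label, camera): "bbox" ([left, top, right, bottom] in pixels, round what is visible of it).
The state is a dict: "time": time; "joint_positions": joint angles; "qvel": joint speeds; "joint_torque": joint torques, N m; "tool_pos": TCP position; "ee_rot": TCP orientation; "wrist_force": force on the tool from outside, world axes, zero at the start; "wrist_torque": the same for the moment, N m; "width": finger opening in m.
Only numpy, scipy, OpenCV 4.12 (cv2) and the standard library are available. Lean on these libraries where they do the work, as an engineer would, in place of code of your own. Each camera call takes 0.05 s, during which the arm holds its last target.

## Task

In the welding training lab, push the grey square tube along the bench, first at one end and then at the other as needed, until its long side lies parallel and flush against the black fence rail, between the rail's two clamps. Keep the tube down on the bench, and leave the grey angle iron and the grey tee section where they are.

Things in the scene. Friction and masses are not known exactly. Their poses are not given: they have to be found in the camera images.
- rail: Black fence rail fixed to the bench: a straight bar 30 mm thick (its x), 720 mm long (its y), 40 mm high. Origin at the centre of its underside, on the bench. Its y axis runs along it (crosswise in front of the robot, turned up to about 10 degrees), its x axis points away from the robot, so its near face is at x = -15 mm in its own frame. Steel clamps with red knobs hold its ends (345 mm either side of the origin) and stand up to 86 mm high.
- tube_centre (a point): Centre (20 mm above the bench) of the grey square tube to be aligned: 40 x 40 mm section, 150 mm long, open at both ends, about 0.4 kg, loose, lying flat on the bench on the robot's side of the rail, at its left, middle or right, its middle 90 to 115 mm short of the rail's centre line and up to about 22 degrees out of parallel. Its y axis runs along its length, x across it, z up.
- angle_centre (a point): A bystander to leave alone: a loose grey L-section angle iron, 40 x 40 mm legs 5 mm thick, 150 mm long, one leg flat on the bench and the other standing on the robot's side, in another of the three places before the rail, at least 25 mm clear of its neighbours end to end. The point is half-way along it, in the middle of its 40 x 40 mm outline, 20 mm above the bench; y along its length, z up.
- tee_centre (a point): A bystander to leave alone: a loose grey tee section standing on its 40 mm wide flange, with a 5 mm web up the middle, 40 mm high, 150 mm long, in the third place before the rail. The point is at its middle, 20 mm above the bench; y along its length, z up.
There are look-alikes about, which are no part of the job. Leave any orange look-alike of the part that bears tube_centre alone.

How it is judged:
At the end, for the whole second after the job is handed in: The tube rests flat on the bench on the robot's side of the rail, within 10 degrees of parallel; its centre is 30 to 45 mm from the rail's centre line (35 is flush) and no more than 240 mm along the rail from its middle (x of tube_centre in the frame of rail between -0.045 and -0.03 m and y of tube_centre in the frame of rail between -0.24 and 0.24 m and angle between the y axis of tube_centre and the y axis of rail, either way round below 0.175 rad and height (world z) of tube_centre below 0.028 m and linear speed of tube below 0.02 m/s); the robot touches nothing.
It fails at once if the angle iron is moved more than 20 mm (distance of angle_centre from where it was at the start of the episode above 0.02 m).
It fails at once if the tee section is moved more than 20 mm (distance of tee_centre from where it was at the start of the episode above 0.02 m).
It fails at once if the tube is lifted more than 40 mm off the bench (height (world z) of tube_centre above 0.06 m).
It also fails if it takes over 50 s, if anything falls off the work surface, if the arm or the gripper's body presses on something with over 40 N, if the wrist force passes 120 N, or if a joint passes its speed limit or range.

## Working session

There is one attempt and no reset: what is moved stays moved. The work goes in short steps, Python scripts to look and compute and a tool call to move; the robot and the scene stay as the last step left them, time stands still between calls to the robot, and variables do not carry over. Pictures are saved under pics/ and viewed, and the job is handed in when it is done.

Besides the shell and the picture viewer there is one more tool, called after "Call:" as name([rows], argument=value, ...), one row to a line, values as JSON. jog_arm: Moves the arm, as the interface text tells. Its arguments: {"type":"object","properties":{"moves":{"type":"array","items":{"type":"array","items":{"type":"number"}}}},"required":["moves"]}

```bash
mkdir -p pics; ls; python3 - <<'E'
from bench import *
import cv2
for n in ["scene","top"]:
    im=snapshot(n); cv2.imwrite(f"pics/{n}0.png",im[:,:,::-1])
    for l in ["rail","tube_centre","angle_centre","tee_centre"]:
        print(n,l,[(round(d["conf"],2),[int(v) for v in d["bbox"]]) for d in look_for(l,n)][:4])
o=get_obs(); print(o["time"],o["tool_pos"],o["ee_rot"])
E
```

```text
pics
scene rail [(0.7, [46, 266, 610, 381])]
scene tube_centre [(0.8, [256, 186, 338, 245]), (0.73, [412, 255, 517, 310]), (0.62, [389, 184, 464, 249])]
scene angle_centre [(0.92, [151, 243, 254, 286])]
scene tee_centre []
top rail [(0.66, [75, 130, 544, 165])]
top tube_centre [(0.89, [166, 285, 253, 380]), (0.75, [134, 196, 231, 247]), (0.67, [305, 271, 394, 360])]
top angle_centre [(0.77, [381, 204, 486, 246]), (0.6, [265, 198, 360, 228])]
top tee_centre [(0.82, [262, 199, 362, 227])]
0.5 [0.1439247  0.53083205 0.30266549] [ 3.14157153e+00 -1.56103359e-05  1.30605260e+00]
```

View pics/top0.png

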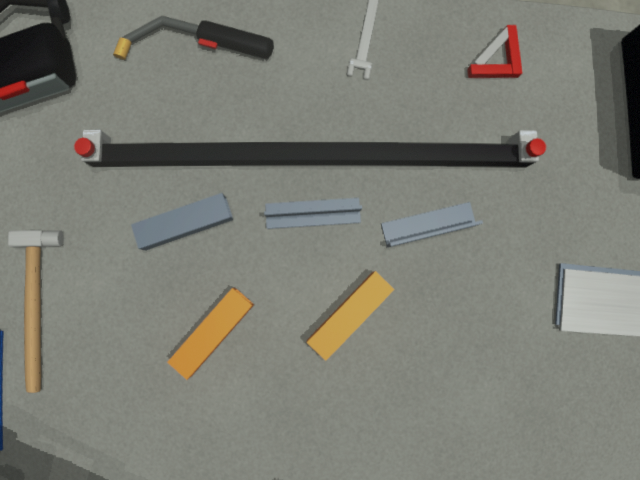

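View pics/scene0.png

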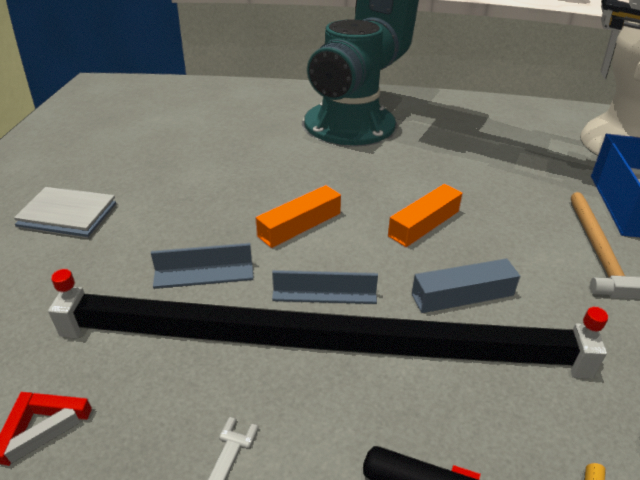

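Candidates for the tube in the top view are the grey bar at (182,221), orange look-alikes at (211,333) and (350,315), the tee at (312,213) and the angle iron at (430,225). The grey closed box at (182,221), which is (466,285) in the scene view, matches the description. I'll check it in a close crop and measure.

```bash
cat > h.py <<'E'
import numpy as np,cv2
from bench import *
def cal(n):
    c=get_calibration(n); return np.array(c["camera_matrix"]),float(c["k1"]),np.array(c["R"]),np.array(c["t"])
def ray(n,uv):
    K,k1,R,t=cal(n); d=np.linalg.inv(K)@[uv[0],uv[1],1]; d=d[:2]; p=d.copy()
    for _ in range(30): p=d/(1+k1*(p@p))
    return -R.T@t, R.T@np.array([p[0],p[1],1])
def onz(n,uv,z):
    c,d=ray(n,uv); return c+d*(z-c[2])/d[2]
def proj(n,X):
    K,k1,R,t=cal(n); p=R@X+t; p=p[:2]/p[2]; p=p*(1+k1*(p@p)); return (K@[p[0],p[1],1])[:2]
def tri(m):
    A=np.zeros((3,3));b=np.zeros(3)
    for n,uv in m:
        c,d=ray(n,uv); d/=np.linalg.norm(d); P=np.eye(3)-np.outer(d,d);A+=P;b+=P@c
    return np.linalg.solve(A,b)
E
python3 - <<'E'
import cv2
a=cv2.imread("pics/top0.png")[175:265,120:250]
b=cv2.imread("pics/scene0.png")[245:325,400:530]
cv2.imwrite("pics/ct.png",cv2.resize(a,None,fx=6,fy=6,interpolation=cv2.INTER_CUBIC))
cv2.imwrite("pics/cs.png",cv2.resize(b,None,fx=6,fy=6,interpolation=cv2.INTER_CUBIC))
a=cv2.imread("pics/top0.png")[115:185,70:560]
cv2.imwrite("pics/cr.png",cv2.resize(a[:,:130],None,fx=6,fy=6))
cv2.imwrite("pics/cr2.png",cv2.resize(a[:,-130:],None,fx=6,fy=6))
E
```

```text
(no output)
```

View pics/ct.png

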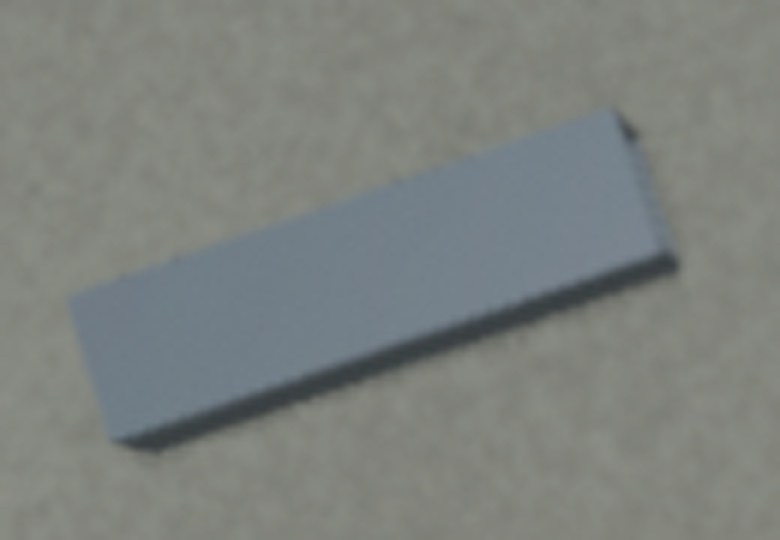

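View pics/cs.png

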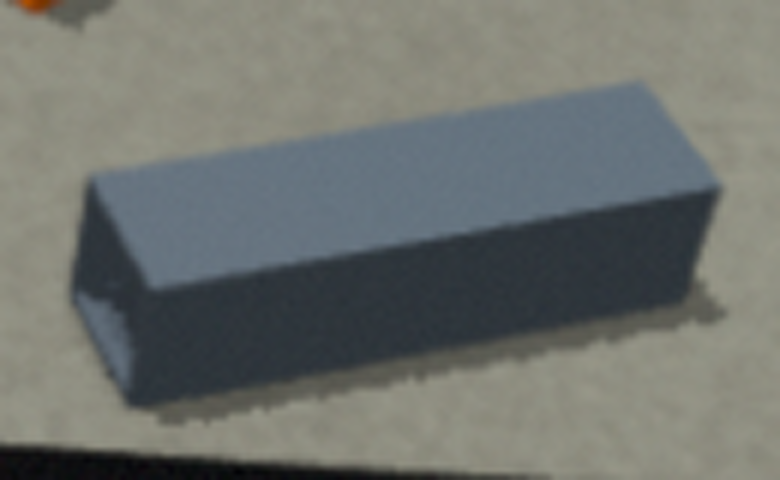

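View pics/cr.png

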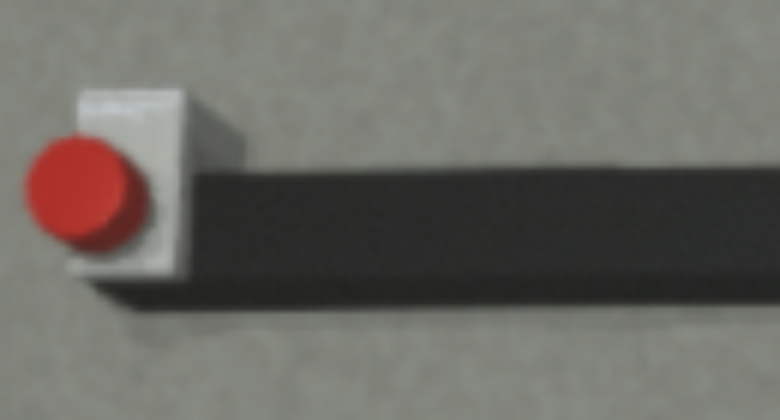

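View pics/cr2.png

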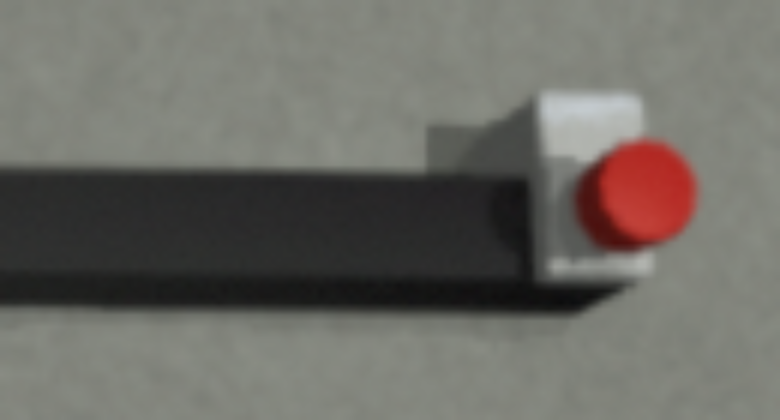

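The crops confirm it: a grey box section with one open end showing in the scene view, and the rail's edges are clear in the top view. Next I'll measure it from both views.

```bash
cat > m.py <<'E'
from h import *
np.set_printoptions(precision=4,suppress=True)
T=dict(FL=(131.7,224.7),NL=(138.7,248.3),FR=(222.5,193),NR=(230.3,216.7))
S=dict(NR=(415.3,274.7),FR=(425.3,293.3),FL=(519.7,276.3),NL=(506.7,258.8))
P={}
for k in T:
    P[k]=tri([("top",T[k]),("scene",S[k])]); print(k,P[k],onz("top",T[k],.04),onz("scene",S[k],.04))
c=sum(P.values())/4; print("tube c",c)
d=P["FL"]-P["FR"]+P["NL"]-P["NR"]; print("yaw of len from y",np.degrees(np.arctan2(-d[0],d[1])), np.linalg.norm(d)/2)
for uv,z in [((92.5,166.3),0),((526.7,166.3),0),((102.5,161),.04),((516.7,161),.04),((102.5,143.8),.04),((516.7,144.7),.04)]: print(onz("top",uv,z))
for uv in [(265,205),(360,200),(265,227),(360,221)]: print("tee",onz("top",uv,.0))
print(-cal("top")[2].T@cal("top")[3])
E
python3 m.py
```

```text
FL [0.5249 0.2847 0.0385] [0.5248 0.2844 0.04  ] [0.5267 0.2839 0.04  ]
NL [0.4887 0.2711 0.0396] [0.4887 0.2713 0.04  ] [0.4893 0.2705 0.04  ]
FR [0.5773 0.1451 0.0387] [0.5771 0.1451 0.04  ] [0.5787 0.1447 0.04  ]
NR [0.5409 0.1318 0.0388] [0.5408 0.1315 0.04  ] [0.5423 0.1317 0.04  ]
tube c [0.533  0.2082 0.0389]
yaw of len from y 20.559223903556276 0.14893460915773551
[0.6239 0.3699 0.    ]
[ 0.6434 -0.3493  0.    ]
[0.6242 0.3382 0.04  ]
[ 0.6421 -0.3165  0.04  ]
[0.652  0.3405 0.04  ]
[ 0.6688 -0.3173  0.04  ]
tee [0.5659 0.0821 0.    ]
tee [ 0.5779 -0.0699  0.    ]
tee [0.5305 0.081  0.    ]
tee [ 0.5439 -0.0704  0.    ]
[0.4361 0.0142 0.8978]
```

The tube is at (0.533, 0.208), 20.6° from y. The rail is at 1.6° with its near face at n≈0.634. The measured height of 39 mm agrees with the text. I'll use the open gripper as a two-point pusher, with the jaws parallel to the rail. The left finger meets the near end first, then the right finger squares it up.

Call:
jog_arm([
  [0, 0, 0.029, 32, -32, 0, 94],
  [0, 0, 0.029, 32, -32, 0, 94],
  [0, 0, 0.029, 32, -32, 0, 94],
  [0, 0, 0.029, 32, -32, 0, 94],
  [0, 0, 0.029, 32, -32, 0, 94],
  [0, 0, 0.029, 32, -32, 0, 94],
  [0, 0, 0.029, 32, -32, 0, 94],
  [0, 0, 0.029, 32, -32, 0, 94],
  [0, 0, 0.029, 32, -32, 0, 94],
  [0, 0, 0.029, 30, -34, 0, 94],
])

```text
time: 1.75
tool_pos: [0.4629, 0.2077, 0.3029]
ee_rot: [3.141, -0.0, 1.597]
wrist_force: [1.0, -0.1, 0.5]
width: 0.0937
```

Call:
jog_arm([
  [0, 0, 0, -2, 0, -40, 94],
  [0, 0, 0, 0, 0, -40, 94],
  [0, 0, 0, 0, 0, -40, 94],
  [0, 0, 0, 0, 0, -40, 94],
  [0, 0, 0, 0, 0, -20, 94],
  [0, 0, 0, 0, 0, -14, 94],
  [0, 0, 0, 0, 0, 0, 94],
])

```text
time: 2.62
tool_pos: [0.4596, 0.2087, 0.108]
ee_rot: [-3.14, 0.0, 1.596]
wrist_force: [-0.2, -0.2, 0.2]
width: 0.0939
```

```bash
python3 - <<'E'
from h import *
im=snapshot("scene"); cv2.imwrite("pics/s1.png",im[:,:,::-1])
print(get_obs()["tool_pos"])
E
```

```text
[0.46020618 0.20892011 0.1090565 ]
```

View pics/s1.png

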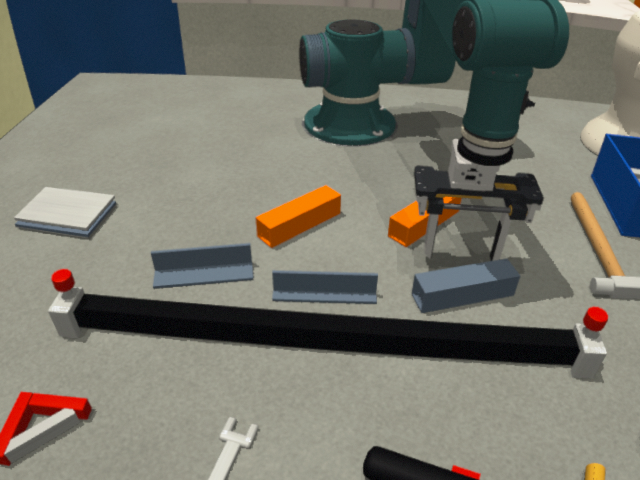

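The fingers are down behind the tube at (432,245) and (497,240), clear of the orange piece. Now I'll push slowly along the rail normal.

Call:
jog_arm([
  [0, 0, 0, 6, 0, -2, 94],
  [0, 0, 0, 6, 0, 0, 94],
  [0, 0, 0, 6, 0, 0, 94],
  [0, 0, 0, 6, 0, 0, 94],
  [0, 0, 0, 6, 0, 0, 94],
  [0, 0, 0, 6, 0, 0, 94],
  [0, 0, 0, 6, 0, 0, 94],
  [0, 0, 0, 6, 0, 0, 94],
  [0, 0, 0, 6, 0, 0, 94],
  [0, 0, 0, 6, 0, 0, 94],
])

```text
time: 3.92
tool_pos: [0.5204, 0.2089, 0.1067]
ee_rot: [3.142, -0.0, 1.596]
wrist_force: [-1.5, 0.4, -1.5]
width: 0.0939
```

```bash
python3 - <<'E'
from h import *
im=snapshot("scene"); cv2.imwrite("pics/s2.png",cv2.resize(im[200:380,200:620,::-1],None,fx=1.9,fy=1.9))
print(get_obs()["tool_pos"])
E
```

```text
[0.52103825 0.20873988 0.10674036]
```

View pics/s2.png

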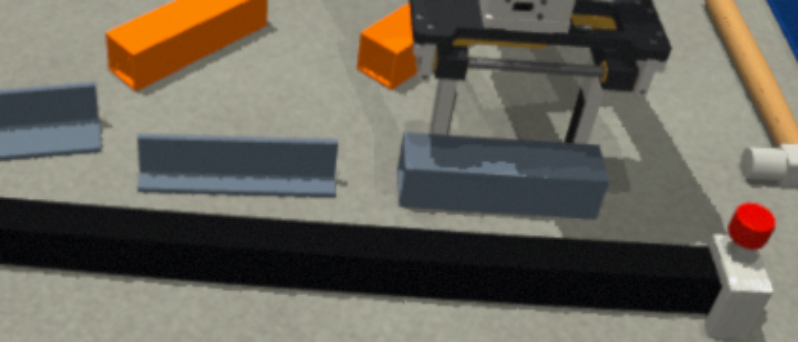

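The tube, now at (400–605, 135–215) in this crop, has squared up with the rail. The tee hasn't moved. I'll keep pushing, then creep into contact.

Call:
jog_arm([
  [0, 0, 0, 6, 0, 0, 94],
  [0, 0, 0, 6, 0, 0, 94],
  [0, 0, 0, 6, 0, 0, 94],
  [0, 0, 0, 6, 0, 0, 94],
  [0, 0, 0, 6, 0, 0, 94],
  [0, 0, 0, 6, 0, 0, 94],
  [0, 0, 0, 6, 0, 0, 94],
  [0, 0, 0, 6, 1, 0, 94],
  [0, 0, 0, 4, 0, 0, 94],
  [0, 0, 0, 0, 0, 0, 94],
])

```text
time: 5.22
tool_pos: [0.5728, 0.2099, 0.1067]
ee_rot: [3.14, -0.0, 1.596]
wrist_force: [-1.2, -0.1, 0.5]
width: 0.0942
```

```bash
python3 - <<'E'
from h import *
im=snapshot("scene"); cv2.imwrite("pics/s3.png",cv2.resize(im[200:380,200:620,::-1],None,fx=1.9,fy=1.9))
print(get_obs()["tool_pos"])
E
```

```text
[0.57271992 0.20987855 0.10670451]
```

View pics/s3.png

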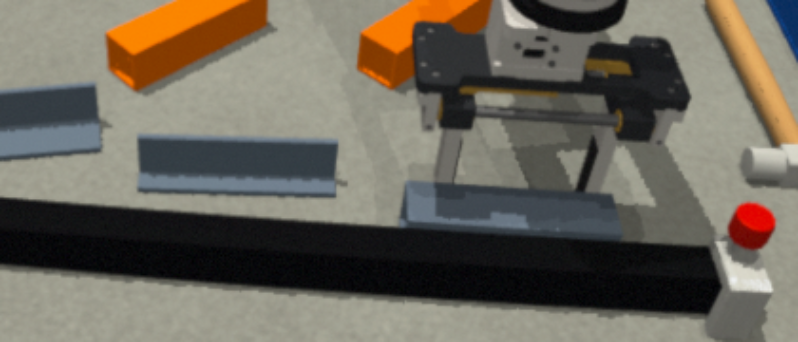

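The tube's far top edge is just about at the rail's top near edge, with a few mm left to go. I'll creep in 2 mm steps.

Call:
jog_arm([
  [0, 0, 0, 2, 0, 0, 94],
  [0, 0, 0, 2, 0, 0, 94],
  [0, 0, 0, 2, 0, 0, 94],
  [0, 0, 0, 0, 0, 0, 94],
])

```text
time: 5.78
tool_pos: [0.578, 0.2099, 0.1067]
ee_rot: [-3.142, -0.0, 1.596]
wrist_force: [-3.1, 0.1, 2.9]
width: 0.0938
```

Call:
jog_arm([
  [0, 0, 0, 1, 0, 0, 94],
  [0, 0, 0, 1, 0, 0, 94],
  [0, 0, 0, 0, 0, 0, 94],
])

```text
time: 6.15
tool_pos: [0.5784, 0.2099, 0.1067]
ee_rot: [-3.137, 0.0, 1.597]
wrist_force: [-7.7, -0.4, 5.6]
width: 0.0943
```

The force jumped and the tool has stalled, so the tube is against the rail. I'll back straight off, then rise.

Call:
jog_arm([
  [0, 0, 0, 1, 0, 0, 94],
  [0, 0, 0, -5, 0, 0, 94],
  [0, 0, 0, -15, 0, 0, 94],
  [0, 0, 0, -25, 0, 0, 94],
  [0, 0, 0, -15, 0, 20, 94],
  [0, 0, 0, 0, 0, 50, 94],
  [0, 0, 0, 0, 0, 50, 94],
  [0, 0, 0, -40, 30, 30, 94],
  [0, 0, 0, -40, 30, 0, 94],
  [0, 0, 0, -40, 30, 0, 94],
  [0, 0, 0, 0, 0, 0, 94],
])

```text
time: 7.52
tool_pos: [0.3997, 0.3016, 0.2574]
ee_rot: [3.138, -0.002, 1.6]
wrist_force: [0.2, -0.9, -0.3]
width: 0.0939
```

```bash
python3 - <<'E'
from h import *
for n in ["scene","top"]:
    im=snapshot(n); cv2.imwrite(f"pics/{n}9.png",im[:,:,::-1])
    for l in ["tube_centre","angle_centre","tee_centre"]:
        print(n,l,[(round(d["conf"],2),[int(v) for v in d["bbox"]]) for d in look_for(l,n)][:4])
b=cv2.imread("pics/scene9.png")[280:340,400:540]; cv2.imwrite("pics/cs9.png",cv2.resize(b,None,fx=5.5,fy=5.5,interpolation=cv2.INTER_CUBIC))
b=cv2.imread("pics/top9.png")[130:220,110:250]; cv2.imwrite("pics/ct9.png",cv2.resize(b,None,fx=5.5,fy=5.5,interpolation=cv2.INTER_CUBIC))
print(get_obs()["tool_pos"])
E
```

```text
scene tube_centre [(0.92, [413, 298, 524, 326]), (0.9, [387, 186, 463, 251]), (0.73, [258, 184, 339, 245])]
scene angle_centre [(0.87, [153, 245, 255, 287])]
scene tee_centre [(0.77, [271, 272, 380, 301])]
top tube_centre [(0.82, [306, 272, 394, 358]), (0.78, [137, 160, 232, 191])]
top angle_centre [(0.92, [380, 204, 486, 245])]
top tee_centre [(0.61, [263, 198, 361, 229])]
[0.40183554 0.29924708 0.25648827]
```

View pics/top9.png

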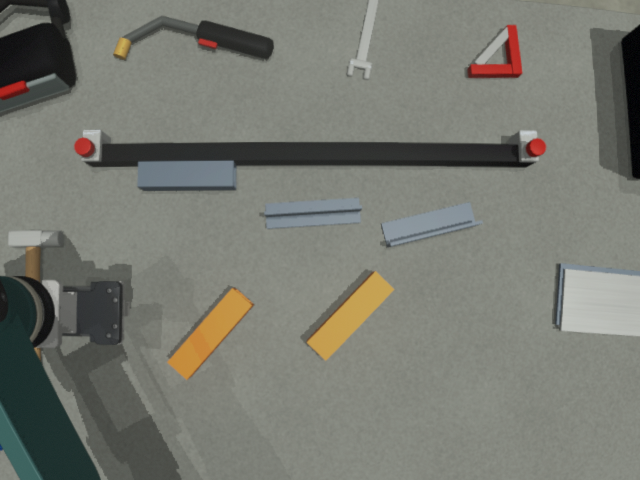

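View pics/ct9.png

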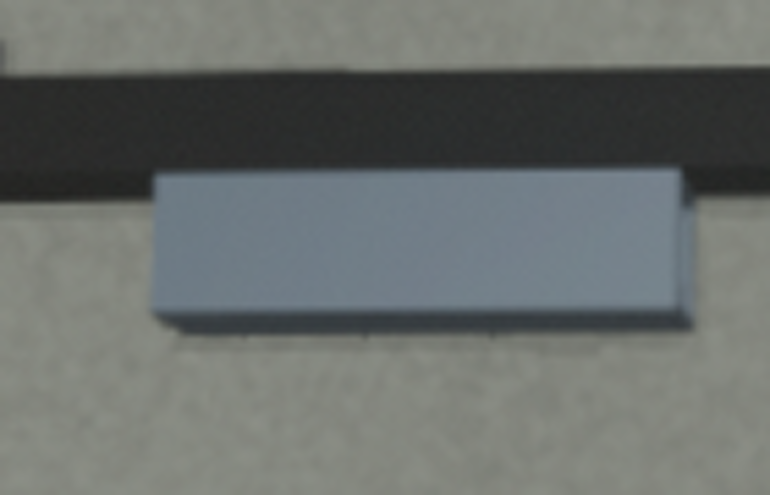

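View pics/cs9.png

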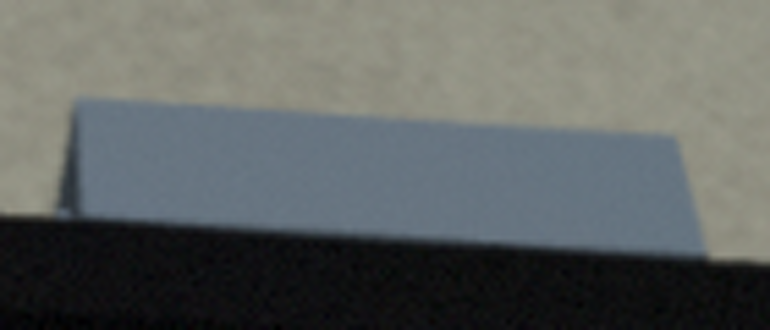

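The tube shows flush along the rail at (138–235, 160–190) in the top view, and the tee and angle iron are where they were. I'll check the numbers and then hand in.

```bash
python3 - <<'E'
from h import *
q=[(152,174),(680,168),(152,312),(680,310)]
P=[onz("top",(a/5.5+110,b/5.5+130),.04) for a,b in q]
c=sum(P)/4; A=np.array([.6239,.3699]);B=np.array([.6434,-.3493]); u=(A-B)/np.linalg.norm(A-B); n=np.array([u[1],-u[0]]); o=(A+B)/2+.015*n
d=P[0]-P[1]+P[2]-P[3]
print("x",(c[:2]-o)@n,"y",(c[:2]-o)@u,"ang",np.degrees(np.arctan2(-d[0],d[1])-np.arctan2(-u[0],u[1])))
print(get_obs()["wrist_force"])
close_job()
E
```

```text
x -0.03732393703920895 y 0.19485004926314806 ang -0.031108535128394475
[ 0.0768095   0.00212886 -0.61991462]
the job is handed in; nothing more can be done
```

I pushed the grey tube flush against the black fence rail and handed the job in at about 8 s of the 50 s allowed. I pushed with the open gripper, jaws parallel to the rail. One finger swung the near end round, then both fingers pushed the tube home until the force rose to about 8 N and the tool stalled.

**Tube position:** my last check, from the top camera only, puts the tube's centre 37 mm from the rail's centre line, where 35 mm is flush. It is 195 mm along the rail from its middle and within 0.1° of parallel. The 2 mm difference from flush is about the calibration error, and both views show no visible gap.

**Other checks:** the network's boxes for the angle iron and the tee section moved by no more than about 2 pixels. The gripper was clear of everything, with wrist force near zero. I did not measure the tube's height again at the end, but it looks flat on the bench in both views. No check failed or disagreed.

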